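Swap the sandal maker's things back onto their own boards

ROBOT

A 6-joint arm with a two-finger parallel gripper is mounted at the origin on the work surface. World frame = base frame: x ahead of the robot, y to its left, z up, the work surface at z = 0. Lengths are in mm, angles in rad, forces in N, time in s.
With the tool pointing down it reaches from about 350 to 875 mm from the base axis. Payload 15.5 kg.
Tool frame: the origin (TCP) lies midway between the tips of the shut fingers; the grasp point (between the pads) lies 19 mm behind it (manip.tcp_to_grasp is the z of the grasp point in the tool frame, in mm); z points along the fingers, y is the line along which they close (so a half turn about z gives the same grasp; the last joint's range is limited). The gripper opens to 85 mm and grips with 20 to 120 N. Pads are 22 mm wide; open, the fingers measure 114 mm over their backs; the gripper's body (76 mm by 85 mm) begins 54 mm behind the grasp point. The pads swing forward as they close: fully open they stand 13 mm farther back than shut.
Start: joints at [1.117, 0.494, 1.345, -0, 1.302, -0.096], TCP at [218.879, 585.421, 231.277] pointing down, gripper open.
Joint ranges: [-2.91, 2.91], [-0.82, 2.16], [0.22, 2.67], [-1.22, 4.37], [0.12, 2.79], [-3.08, 3.08]. Speed limits (rad/s): [1.89, 1.89, 2.57, 3.01, 3.01, 3.01].

INTERFACE

Orientations are given as a unit quaternion [x, y, z, w].
In Python, from rig import manip, vision gives the robot as it stands. The module is installed in compiled form; this text tells all that it offers.
- The arm moves only by the tool step_arm, never from a script. Its argument "plan" is a list of rows, each a list of 3 entries, a list of its own where there are three numbers: the shift along the world's x, y, z scaled (see below), then the turn about the world's z scaled (see below), then the opening, from 0 (shut) to 1 (fully open). In form: [[[tx, ty, tz], twist, jaw], ...]. A call has exactly 5 rows; each row is the pose to reach, as a shift and turn from the pose commanded when the call began, turning the shorter way round; what a row does not reach only later rows make up. The controller multiplies each number of a shift by 500 mm and each number of a turn by 360 degrees. A row lasts 1/8 s, in which the tool goes at most 62.5 mm and 10.7 degrees, less where a joint would pass 70% of its speed; a pose out of reach is approached as far as the arm can. A call with a number of a shift or a turn outside -1 to 1 is refused whole. A call with a gripper value outside its range is refused whole. The fingers move at their own pace and stop on an object; "grip_force" is the grip in N (left out, the last holds). Time passes only in rows, so rows that repeat a pose let the fingers close, or fill a call up. It gives the time, the measured TCP pose, the force, the opening and the grip force at its end, in the units of the state.
- manip.state(): the state, without advancing time (a new reading comes with each control period).
- vision.grab_frame(name): name is "side" or "top"; returns the picture (480x640x3 uint8, blue, green, red); there is no depth.
- vision.get_calibration(name): a dict with "vfov" (degrees; the focal length in pixels is half the picture's height over the tangent of half this angle, whatever the lens; pixels are square), "cx", "cy" (the principal point, pixels), "k1" (the pictures are not rectified: a ray, as slopes to the right and down, at radius r is drawn at 1 + k1 r^2 times it, then the intrinsics apply), "R" (3x3) and "t" (3): a world point X has camera coordinates R X + t. Camera axes: x right, y down, z forward; pixel columns grow to the right and rows downward; lengths in mm; the calibration is good to about 2 mm. A picture is of the moment at which its call begins. get_calibration takes no time and is no camera call.
- manip.sign_off(): hands the job in; it is judged then, once.
The state is a dict: "time": time; "joints": joint angles; "qvel": joint speeds; "joint_efforts": joint torques, N m; "position": TCP position; "orientation": TCP orientation; "force": force on the tool from outside, world axes, zero at the start; "ft_torque": the same for the moment, N m; "gripper_width": finger opening in mm; "gripper_force": force on a finger pad.
Only numpy, scipy, OpenCV 4.12 (cv2) and the standard library are available. Lean on these libraries where they do the work, as an engineer would, in place of code of your own. Each camera call takes 0.05 s, during which the arm holds its last target. There are 200 camera calls.

TASK

On the sandal maker's bench four things stand on each other's boards: move each one to the middle of the board cut to its own shape (tin on the round board, square steel block on the square board, shoe last lengthwise along the long board, shoe heel on the arch-shaped board), standing upright as they do now. The cross-shaped board is the spare one for parking a thing on the way and belongs to none of them. Tip none of them over, and leave the jar of beads standing where it is.

Things in the scene. Friction and masses are not known exactly. Their poses are not given: they have to be found in the camera images.
- tin: Closed steel glue tin with a brass disc on its lid, an upright cylinder 60 mm in diameter (61 mm at the lid rim), 66 mm tall, about 0.25 kg. Origin at the centre of its underside, z up. Belongs on the round board.
- block: Square dark-steel bench block, 52 x 52 mm, 32 mm tall, about 0.6 kg (at most 0.8). Origin at the centre of its underside, x and y along its sides, z up. Belongs on the square board.
- last: Small wooden shoe last on its sole: x from -53 mm (rounded heel end) to +55 mm (rounded toe), 42 mm wide along y with flat upright sides, 58 mm tall at the heel, sloping to 24 mm at the toe (about 45 at the origin), 0.22 kg. Origin on its underside, mid width, about mid length; z up. Grip across y at the origin. Belongs along the long board, either way round.
- heel: Shoe heel of four light and dark brown wooden layers, outline like an arched window: 62 mm long along x (flat end at -31 mm, half-round end of radius 25 mm at +31 mm), 50 mm wide along y with flat sides from x = -31 to +6 mm, 44 mm tall, 0.12 kg. Origin at the centre of its underside, z up. Belongs on the arch-shaped board, pointing either way.
- round_board: Round plywood board, 12 mm thick, fixed flat on the bench; origin at the middle of its underside (top face at +12 mm z). Diameter 110 mm. At the start the last or the heel stands on it.
- square_board: Square plywood board, 12 mm thick, fixed flat on the bench; origin at the middle of its underside (top face at +12 mm z). 104 x 104 mm, x and y along its sides. At the start the last or the heel stands on it.
- long_board: Oblong plywood board, 12 mm thick, fixed flat on the bench; origin at the middle of its underside (top face at +12 mm z). 150 mm long along its x axis, 74 mm wide along y. At the start the tin or the block stands on it.
- arch_board: Arch-shaped (one flat end, one half-round end) plywood board, 12 mm thick, fixed flat on the bench; origin at the middle of its underside (top face at +12 mm z). 116 mm long along its x axis, flat end at x = -58 mm, half-round end of radius 46 mm at x = +58 mm, 92 mm wide along y. At the start the tin or the block stands on it.
- cross_board: Cross-shaped (plus sign) plywood board, 12 mm thick, fixed flat on the bench; origin at the middle of its underside (top face at +12 mm z). Two arms, each 140 mm long and 56 mm wide, along its x and y axes, crossing at the origin. The spare board: empty at the start, free for parking, and owned by none of the four things.
- bead_jar: Bystander: closed amber glass jar, 64 mm in diameter, 85 mm tall, origin at the centre of its underside, standing on the bench at the left (+y), close to the robot. Not to be disturbed.

How it is judged:
By the outcome, as a careful person would: the job done as asked, in the order asked, and still so for the second after the job is handed in, with the robot touching nothing.
It also fails if it takes over 128 s, if anything falls off the work surface, if the arm or the gripper's body presses on something with over 40 N, if the wrist force passes 120 N, or if a joint passes its speed limit or range.

## Working session

There is one attempt and no reset: what is moved stays moved. The work goes in short steps, Python scripts to look and compute and a tool call to move; the robot and the scene stay as the last step left them, time stands still between calls to the robot, and variables do not carry over. Pictures are saved under pics/ and viewed, at most 14 in all, crops included, and the job is handed in when it is done.

Besides the shell and the picture viewer there is one more tool, called as name([rows], argument=value, ...), one row to a line, values as JSON. step_arm: Moves the arm, as the interface text tells. Shifts and turns lie within -1 to 1; 1 stands for 500 mm of shift or 360 degrees of turn. Its arguments: {"type":"object","properties":{"plan":{"type":"array","items":{"type":"array"}},"grip_force":{"type":"number"}},"required":["plan"]}

```bash
mkdir -p pics; python3 - <<'E'
from rig import manip, vision
import cv2
for n in("top","side"):
    cv2.imwrite(f"pics/{n}0.png",vision.grab_frame(n)); print(vision.get_calibration(n))
print(manip.state(), manip.tcp_to_grasp)
E
```

```text
{'vfov': 42.35793812361361, 'cx': 337.0296340774323, 'cy': 242.00463950453621, 'k1': -0.14966136509295888, 'R': array([[-0.02629799, -0.99959918, -0.01048299],
       [-0.99834444,  0.02679871, -0.05089402],
       [ 0.05115455,  0.00912723, -0.99864904]]), 't': array([  66.06105919,  554.10773294, 1194.17130615])}
{'vfov': 47.21881806592857, 'cx': 327.5428542015593, 'cy': 233.74610296572885, 'k1': -0.13384963686127865, 'R': array([[ 0.94102554, -0.33802936, -0.01439022],
       [-0.18571298, -0.48051093, -0.85709972],
       [ 0.28281021,  0.80922518, -0.5149495 ]]), 't': array([-506.21237518,  169.69076452,  712.82511268])}
{'time': 0.1, 'joints': array([ 1.11745188e+00,  4.94119163e-01,  1.34605081e+00,  2.75591085e-05,
        1.30246806e+00, -9.55032993e-02]), 'qvel': array([ 0.00135575, -0.00240072, -0.00282579,  0.00093131, -0.00013106,
        0.00071303]), 'joint_efforts': array([-1.41270953e-03, -8.83580375e+01, -3.84560251e+01, -4.00344225e-04,
        5.09473204e-03, -6.01961165e-05]), 'position': array([218.76548376, 585.13968465, 230.76726018]), 'orientation': array([ 1.77971058e-01,  9.84035583e-01, -4.99533549e-04, -1.54433002e-04]), 'force': array([0.18872998, 0.36227363, 0.30225873]), 'ft_torque': array([-0.01831399,  0.0161461 ,  0.07105711]), 'gripper_force': 0.0, 'gripper_width': 85.23194205484349} -18.700000000000003
```

View pics/top0.png

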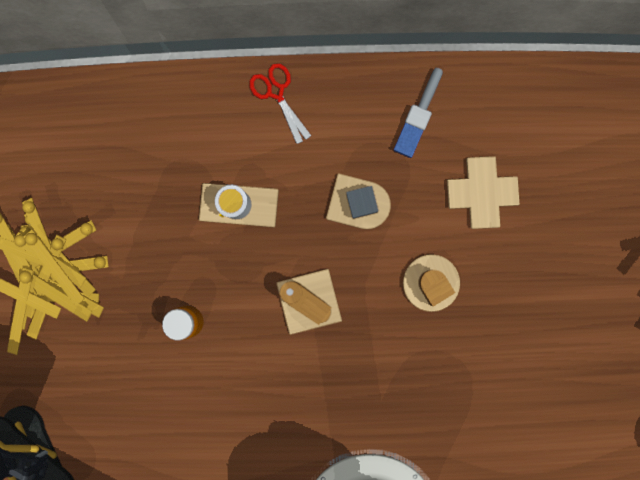

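View pics/side0.png

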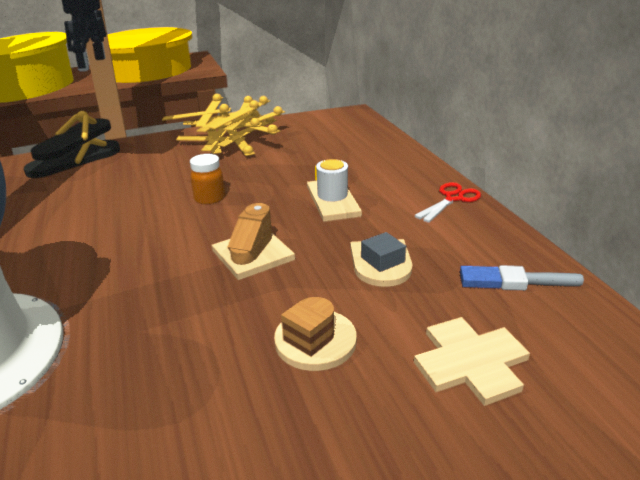

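Top view: tin at (231,201) on the long board, block (362,202) on the arch board, last (305,301) on the square board, heel (436,286) on the round board, empty cross at (483,192), jar (178,324). Next I measure them.

```bash
cat > h.py <<'E'
import numpy as np, cv2
from rig import vision, manip
def cal(n):
    c=vision.get_calibration(n); f=240/np.tan(np.radians(c["vfov"]/2))
    return c,np.array([[f,0,c["cx"]],[0,f,c["cy"]],[0,0,1]])
def ray(n,uv,z):
    "pixels -> world xy on plane z"
    c,K=cal(n); uv=np.asarray(uv,float).reshape(-1,2)
    d=(uv-K[:2,2])/K[0,0]; s=d.copy()
    for _ in range(30): s=d/(1+c["k1"]*(s**2).sum(1,keepdims=True))
    D=np.c_[s,np.ones(len(s))]@c["R"]; C=-c["R"].T@c["t"]
    return (C+D*((z-C[2])/D[:,2])[:,None])[:,:2]
def proj(n,P):
    c,K=cal(n); X=np.asarray(P,float).reshape(-1,3)@c["R"].T+c["t"]; s=X[:,:2]/X[:,2:]
    return s*(1+c["k1"]*(s**2).sum(1,keepdims=True))*K[0,0]+K[:2,2]
def big(mask,box):
    x0,y0,x1,y1=box; m=np.zeros_like(mask); m[y0:y1,x0:x1]=mask[y0:y1,x0:x1]
    cs=cv2.findContours(m,cv2.RETR_EXTERNAL,cv2.CHAIN_APPROX_NONE)[0]
    return max(cs,key=cv2.contourArea).reshape(-1,2)
def rect(n,c,z):
    r=cv2.minAreaRect(ray(n,c,z).astype(np.float32)); return r
E
python3 - <<'E'
from h import *
im=cv2.imread("pics/top0.png"); hsv=cv2.cvtColor(im,cv2.COLOR_BGR2HSV)
for p in [(265,205),(375,220),(325,280),(415,270),(483,192),(438,280),(440,300),(305,301),(290,293),(362,202),(300,250)]:
    print(p,hsv[p[1],p[0]])
H,S,V=cv2.split(hsv)
light=((H>12)&(H<26)&(S<145)&(V>150)).astype(np.uint8)*255
dark=((V<90)&((S<110)|(H>60))).astype(np.uint8)*255
white=((S<60)&(V>120)).astype(np.uint8)*255
o=cv2.resize(im[140:345,190:530],None,fx=2.3,fy=2.3,interpolation=cv2.INTER_CUBIC)
def dr(c,col): cv2.polylines(o,[((c-[190,140]+.5)*2.3).astype(int).reshape(-1,1,2)],True,col,1)
B=dict(long=(192,175,285,235),arch=(322,168,396,235),square=(272,265,346,340),round=(398,250,464,315),cross=(440,150,525,235))
for k,b in B.items():
    c=big(light,b); h=cv2.convexHull(c).reshape(-1,2); dr(c if k=='cross' else h,(0,255,0))
    print(k,rect("top",h,12),cv2.minEnclosingCircle(ray("top",h,12).astype(np.float32)) if k=='round' else '')
c=big(dark,(335,175,390,225)); dr(c,(255,0,255)); print("block",rect("top",c,44))
c=big(white,(205,175,260,225)); dr(c,(255,0,255)); print("tin",cv2.minEnclosingCircle(ray("top",c,78).astype(np.float32)))
c=big(white,(155,300,215,350)); print("jar",cv2.minEnclosingCircle(ray("top",c,85).astype(np.float32)))
cv2.imwrite("pics/m1.png",o)
E
```

```text
(265, 205) [ 20  84 200]
(375, 220) [ 19  85 196]
(325, 280) [ 20  85 197]
(415, 270) [ 19  97 140]
(483, 192) [ 20  82 205]
(438, 280) [ 18 152 169]
(440, 300) [ 17 156 167]
(305, 301) [ 17 153 163]
(290, 293) [ 98  11 188]
(362, 202) [101  43 102]
(300, 250) [ 11 155 115]
long ((635.0846557617188, 244.5484619140625), (150.80213928222656, 75.50593566894531), 83.56910705566406) 
arch ((631.044189453125, 3.3152313232421875), (116.07344055175781, 92.93064880371094), 74.26341247558594) 
square ((441.25439453125, 109.66744232177734), (104.59552764892578, 104.9220199584961), 13.2556791305542) 
round ((470.73590087890625, -131.21221923828125), (108.1039047241211, 109.38005065917969), 88.30143737792969) ((471.50091552734375, -131.01051330566406), 55.4752082824707)
cross ((647.4713134765625, -241.02960205078125), (135.5958251953125, 136.1801300048828), 45.99861526489258) 
block ((614.555908203125, 10.495121002197266), (65.23222351074219, 32.232086181640625), 57.91215133666992)
tin ((632.3890991210938, 243.8450927734375), 35.91724395751953)
jar ((406.28131103515625, 350.631103515625), 29.693572998046875)
```

View pics/m1.png

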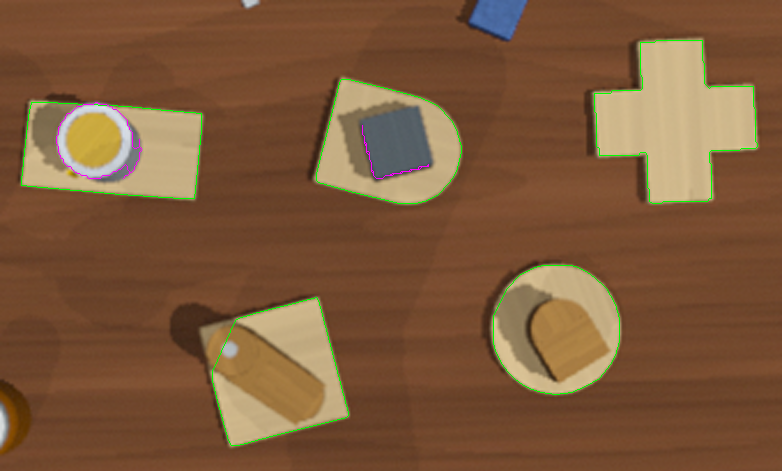

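```bash
python3 - <<'E'
from h import *
c,K=cal("top"); print("cam",-c["R"].T@c["t"])
im=cv2.imread("pics/top0.png"); hsv=cv2.cvtColor(im,cv2.COLOR_BGR2HSV); H,S,V=cv2.split(hsv)
o=cv2.resize(im[140:345,190:530],None,fx=2.3,fy=2.3,interpolation=cv2.INTER_CUBIC)
def dr(c,col): cv2.polylines(o,[((c-[190,140]+.5)*2.3).astype(int).reshape(-1,1,2)],True,col,1)
M=lambda m:cv2.morphologyEx(m.astype(np.uint8)*255,cv2.MORPH_OPEN,np.ones((3,3),np.uint8))
f32=lambda a:a.astype(np.float32)
k=big(M((H>85)&(H<120)&(V>75)&(V<130)),(335,175,390,225)); dr(k,(255,0,255)); print("block",rect("top",k,44))
k=big(M((H>18)&(H<30)&(S>150)&(V>140)),(205,175,260,225)); dr(k,(255,0,0)); print("tin disc",cv2.minEnclosingCircle(f32(ray("top",k,78))))
k=big(M((S<60)&(V>170)),(205,175,260,225)); dr(k,(255,0,255)); print("tin rim",cv2.minEnclosingCircle(f32(ray("top",k,78))))
br=M((S>125)&(H>13)&(H<22)&(V>135))
k=big(br,(405,255,460,315)); dr(k,(255,0,255)); print("heel",rect("top",k,56))
k=big(br|M((S<60)&(V>170)),(274,270,340,335)); dr(k,(255,0,255)); print("last",rect("top",k,45))
p=cv2.boxPoints(cv2.minAreaRect(f32(k))); print(p.round(1))
cv2.imwrite("pics/m2.png",cv2.resize(o[60:],None,fx=1,fy=1))
E
```

```text
cam [ 493.84035694   40.285737   1221.45131419]
block ((630.012939453125, 1.9185752868652344), (50.77967071533203, 50.09510040283203), 12.558806419372559)
tin disc ((635.6234741210938, 247.9923858642578), 21.279787063598633)
tin rim ((635.0330810546875, 246.9092254638672), 30.685678482055664)
heel ((466.8973083496094, -131.73941040039062), (60.99647521972656, 49.3229866027832), 29.39472770690918)
last ((441.4407653808594, 115.79940795898438), (107.42469787597656, 41.55649185180664), 54.31153869628906)
[[275.  295.3]
 [287.3 277.2]
 [334.1 309.1]
 [321.7 327.2]]
```

View pics/m2.png

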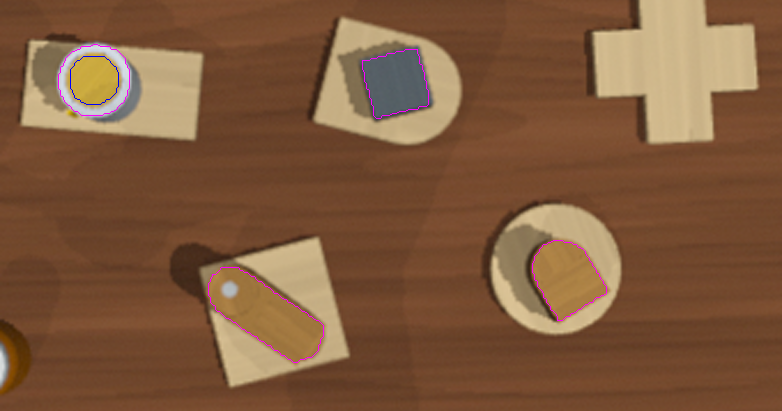

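Contours fit well: block (630,2) at 12.6°, tin (635,247), heel (467,-132) pointing 29°, last about (442,115) with its axis at 53°. I'll park the tin on the cross, then move last → long, block → square, heel → arch and tin → round.

step_arm([
  [[0.083,-0.068,0],-0.028,1],
  [[0.166,-0.135,0],-0.056,1],
  [[0.25,-0.203,0],-0.083,1],
  [[0.333,-0.27,0],-0.111,1],
  [[0.416,-0.338,0],-0.139,1],
], grip_force=50)

```text
time: 0.72
position: [427.9, 415.1, 231.0]
orientation: [0.58, 0.815, -0.0, -0.0]
force: [0.7, 0.8, -0.2]
gripper_width: 85.3
gripper_force: 0.0
```

step_arm([
  [[0.083,-0.068,-0.03],-0.028,1],
  [[0.166,-0.135,-0.06],-0.056,1],
  [[0.25,-0.203,-0.1],-0.083,1],
  [[0.333,-0.27,-0.13],-0.111,1],
  [[0.416,-0.338,-0.16],-0.139,1],
])

```text
time: 1.35
position: [635.9, 246.1, 150.4]
orientation: [0.87, 0.493, -0.0, -0.0]
force: [0.6, 0.9, -0.6]
gripper_width: 85.4
gripper_force: 0.0
```

step_arm([
  [[0,0,-0.06],0,1],
  [[0,0,-0.12],0,1],
  [[0,0,-0.18],0,1],
  [[0,0,-0.22],0,1],
  [[0,0,-0.244],0,1],
])

```text
time: 1.98
position: [634.6, 247.4, 28.3]
orientation: [0.869, 0.496, -0.0, -0.0]
force: [0.0, -0.3, 0.4]
gripper_width: 85.4
gripper_force: 0.0
```

step_arm([
  [[0,0,0],0,1],
  [[0,0,0],0,0.6],
  [[0,0,0],0,0.5],
  [[0,0,0],0,0.4],
  [[0,0,0],0,0.4],
])

```text
time: 2.6
position: [635.7, 247.6, 30.6]
orientation: [0.869, 0.496, 0.001, 0.0]
force: [-0.2, -0.6, 6.7]
gripper_width: 59.2
gripper_force: 64.4
```

step_arm([
  [[0,0,0],0,0.4],
  [[0,0,0],0,0.4],
  [[0,0,0.01],0,0.4],
  [[0,0,0.03],0,0.4],
  [[0,0,0.06],0,0.4],
])

```text
time: 3.22
position: [634.7, 247.4, 60.0]
orientation: [0.869, 0.496, -0.0, -0.0]
force: [0.2, -0.3, -2.7]
gripper_width: 58.9
gripper_force: 65.5
```

step_arm([
  [[0,-0.03,0.06],0,0.4],
  [[0.003,-0.11,0.1],0,0.4],
  [[0.006,-0.21,0.1],0,0.4],
  [[0.01,-0.31,0.1],0,0.4],
  [[0.013,-0.41,0.1],0,0.4],
])

```text
time: 3.85
position: [641.6, 40.9, 110.5]
orientation: [0.868, 0.496, 0.001, 0.0]
force: [0.1, -0.3, -1.6]
gripper_width: 59.4
gripper_force: 65.7
```

step_arm([
  [[0.003,-0.11,0],0,0.4],
  [[0.006,-0.22,0],0,0.4],
  [[0.009,-0.33,0],0,0.4],
  [[0.012,-0.43,0],0,0.4],
  [[0.012,-0.51,0],0,0.4],
])

```text
time: 4.47
position: [647.4, -214.9, 110.4]
orientation: [0.869, 0.495, 0.0, 0.0]
force: [0.4, 0.2, -1.3]
gripper_width: 59.0
gripper_force: 65.7
```

step_arm([
  [[0,-0.03,0],0,0.4],
  [[0,-0.057,-0.02],0,0.4],
  [[0,-0.057,-0.06],0,0.4],
  [[0,-0.057,-0.1],0,0.4],
  [[0,-0.057,-0.13],0,0.4],
])

```text
time: 5.1
position: [646.8, -239.8, 42.1]
orientation: [0.868, 0.496, -0.001, -0.001]
force: [-0.4, 0.2, -2.1]
gripper_width: 59.1
gripper_force: 65.7
```

step_arm([
  [[0,0,-0.008],0,0.4],
  [[0,0,-0.016],0,0.4],
  [[0,0,-0.022],0,0.4],
  [[0,0,-0.026],0,0.4],
  [[0,0,-0.026],0,0.4],
])

```text
time: 5.72
position: [647.4, -241.2, 31.4]
orientation: [0.869, 0.496, 0.0, 0.0]
force: [0.9, -0.2, -1.7]
gripper_width: 59.3
gripper_force: 65.7
```

step_arm([
  [[0,0,-0.001],0,0.4],
  [[0,0,-0.002],0,0.4],
  [[0,0,-0.003],0,0.4],
  [[0,0,-0.003],0,0.4],
  [[0,0,-0.003],0,0.4],
])

```text
time: 6.35
position: [647.5, -241.2, 30.5]
orientation: [0.869, 0.496, 0.0, 0.0]
force: [-3.2, 1.4, 8.8]
gripper_width: 59.1
gripper_force: 66.3
```

step_arm([
  [[0,0,0],0,0.75],
  [[0,0,0],0,1],
  [[0,0,0],0,1],
  [[0,0,0],0,1],
  [[0,0,0],0,1],
])

```text
time: 6.98
position: [647.4, -241.1, 29.7]
orientation: [0.869, 0.496, -0.0, -0.0]
force: [-0.1, -0.4, 0.5]
gripper_width: 85.3
gripper_force: 0.0
```

step_arm([
  [[0,0,0.03],0,1],
  [[0,0,0.08],0,1],
  [[0,0,0.14],0,1],
  [[-0.02,0.05,0.2],0,1],
  [[-0.07,0.13,0.2],0,1],
])

```text
time: 7.6
position: [614.2, -176.8, 133.3]
orientation: [0.869, 0.495, 0.002, 0.003]
force: [0.5, -0.3, -0.5]
gripper_width: 85.3
gripper_force: 0.0
```

step_arm([
  [[-0.05,0.08,0],-0.005,1],
  [[-0.1,0.17,0],-0.01,1],
  [[-0.15,0.26,0],-0.014,1],
  [[-0.2,0.34,0],-0.018,1],
  [[-0.25,0.43,0],-0.018,1],
])

```text
time: 8.22
position: [486.9, 40.0, 130.9]
orientation: [0.895, 0.445, 0.001, 0.0]
force: [1.3, -0.0, 0.7]
gripper_width: 85.4
gripper_force: 0.0
```

step_arm([
  [[-0.05,0.08,0],0,1],
  [[-0.091,0.153,0],0,1],
  [[-0.091,0.153,-0.02],0,1],
  [[-0.091,0.153,-0.03],0,1],
  [[-0.091,0.153,-0.04],0,1],
])

```text
time: 8.85
position: [442.6, 114.7, 109.7]
orientation: [0.895, 0.445, 0.0, 0.0]
force: [-0.2, -0.6, 0.5]
gripper_width: 85.3
gripper_force: 0.0
```

```bash
python3 - <<'E'
from h import *
a=vision.grab_frame("top")[150:350,200:530]; b=vision.grab_frame("side")[180:400,180:540]
a=cv2.resize(a,(495,300));b=cv2.resize(b,(491,300)); cv2.imwrite("pics/s1.png",np.vstack([a,np.pad(b,((0,0),(0,4),(0,0)))]))
print(manip.state()["position"])
E
```

```text
[442.16791363 114.69630833 109.343738  ]
```

View pics/s1.png

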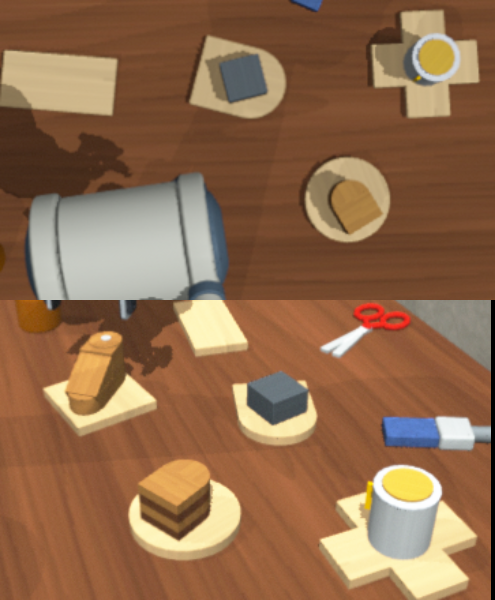

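The tin stands on the cross and the gripper hangs over the last. Now I pick the last.

step_arm([
  [[0,0,-0.04],0,1],
  [[0,0,-0.09],0,1],
  [[0,0,-0.14],0,1],
  [[0,0,-0.17],0,1],
  [[0,0,-0.18],0,1],
])

```text
time: 9.57
position: [441.9, 115.0, 19.1]
orientation: [0.895, 0.445, -0.001, -0.0]
force: [-0.2, 1.1, 0.6]
gripper_width: 85.5
gripper_force: 0.0
```

step_arm([
  [[0,0,0],0,1],
  [[0,0,0],0,0.7],
  [[0,0,0],0,0.5],
  [[0,0,0],0,0.35],
  [[0,0,0],0,0.3],
])

```text
time: 10.2
position: [442.2, 115.4, 20.4]
orientation: [0.895, 0.446, 0.0, 0.0]
force: [-0.3, -0.8, 10.1]
gripper_width: 41.4
gripper_force: 49.7
```

step_arm([
  [[0,0,0],0,0.3],
  [[0,0,0],0,0.3],
  [[0,0,0],0,0.3],
  [[0,0,0.02],0,0.3],
  [[0,0,0.04],0,0.3],
])

```text
time: 10.82
position: [441.8, 115.4, 40.5]
orientation: [0.895, 0.446, -0.0, -0.0]
force: [0.9, -0.0, -1.0]
gripper_width: 41.1
gripper_force: 51.0
```

step_arm([
  [[0.0,0.0,0.05],0,0.3],
  [[0.06,0.04,0.1],0.02,0.3],
  [[0.14,0.09,0.1],0.04,0.3],
  [[0.22,0.15,0.1],0.06,0.3],
  [[0.3,0.2,0.1],0.075,0.3],
])

```text
time: 11.45
position: [592.9, 216.6, 90.8]
orientation: [0.765, 0.644, 0.0, 0.0]
force: [-0.2, -0.2, -1.8]
gripper_width: 41.1
gripper_force: 51.1
```

step_arm([
  [[0.05,0.04,0],0.01,0.3],
  [[0.086,0.058,0],0.01,0.3],
  [[0.086,0.058,-0.03],0.01,0.3],
  [[0.086,0.058,-0.07],0.01,0.3],
  [[0.086,0.058,-0.1],0.01,0.3],
])

```text
time: 12.08
position: [633.4, 243.7, 37.9]
orientation: [0.746, 0.666, -0.001, -0.001]
force: [1.2, -0.5, -1.5]
gripper_width: 41.3
gripper_force: 51.1
```

step_arm([
  [[0,0,-0.015],0,0.3],
  [[0,0,-0.025],0,0.3],
  [[0,0,-0.034],0,0.3],
  [[0,0,-0.037],0,0.3],
  [[0,0,-0.037],0,0.3],
])

```text
time: 12.7
position: [635.0, 244.5, 21.5]
orientation: [0.746, 0.666, 0.0, 0.0]
force: [-0.8, -0.8, -1.7]
gripper_width: 41.1
gripper_force: 51.1
```

step_arm([
  [[0,0,-0.001],0,0.3],
  [[0,0,-0.002],0,0.3],
  [[0,0,-0.003],0,0.3],
  [[0,0,-0.003],0,0.3],
  [[0,0,-0.003],0,0.3],
])

```text
time: 13.32
position: [635.0, 244.4, 20.4]
orientation: [0.746, 0.666, 0.0, 0.0]
force: [-2.3, -0.1, 7.3]
gripper_width: 41.4
gripper_force: 52.0
```

step_arm([
  [[0,0,0],0,0.6],
  [[0,0,0],0,0.8],
  [[0,0,0],0,0.9],
  [[0,0,0],0,0.9],
  [[0,0,0],0,0.9],
])

```text
time: 13.95
position: [634.9, 244.4, 19.8]
orientation: [0.746, 0.666, 0.0, -0.0]
force: [-0.4, 0.1, 0.2]
gripper_width: 76.9
gripper_force: 0.0
```

step_arm([
  [[0,0,0.02],0,1],
  [[0,0,0.07],0,1],
  [[0,0,0.13],0,1],
  [[0,0,0.19],0,1],
  [[0,-0.09,0.2],0,1],
])

```text
time: 14.58
position: [636.2, 201.4, 122.9]
orientation: [0.745, 0.667, 0.002, 0.001]
force: [0.9, -0.4, 0.1]
gripper_width: 85.6
gripper_force: 0.0
```

step_arm([
  [[-0.002,-0.1,0],0.015,1],
  [[-0.005,-0.2,0],0.03,1],
  [[-0.008,-0.3,0],0.045,1],
  [[-0.01,-0.38,0],0.053,1],
  [[-0.01,-0.395,-0.03],0.053,1],
])

```text
time: 15.2
position: [630.7, -0.6, 106.2]
orientation: [0.626, 0.78, 0.001, 0.001]
force: [0.3, 0.2, -0.1]
gripper_width: 85.4
gripper_force: 0.0
```

step_arm([
  [[0,0,-0.05],0,1],
  [[0,0,-0.1],0,1],
  [[0,0,-0.15],0,1],
  [[0,0,-0.18],0,1],
  [[0,0,-0.185],0,1],
])

```text
time: 15.82
position: [629.4, 2.4, 11.5]
orientation: [0.625, 0.781, -0.0, -0.001]
force: [-0.4, 0.2, -0.3]
gripper_width: 85.6
gripper_force: 0.0
```

step_arm([
  [[0,0,0],0,1],
  [[0,0,0],0,0.7],
  [[0,0,0],0,0.55],
  [[0,0,0],0,0.4],
  [[0,0,0],0,0.4],
], grip_force=70)

```text
time: 16.45
position: [630.5, 1.9, 13.3]
orientation: [0.625, 0.781, 0.0, 0.001]
force: [-1.2, 0.3, 9.1]
gripper_width: 51.2
gripper_force: 74.1
```

step_arm([
  [[0,0,0],0,0.4],
  [[0,0,0],0,0.4],
  [[0,0,0],0,0.4],
  [[0,0,0.02],0,0.4],
  [[0,0,0.04],0,0.4],
])

```text
time: 17.08
position: [629.7, 1.9, 32.9]
orientation: [0.625, 0.781, -0.0, -0.0]
force: [0.5, 0.7, -4.0]
gripper_width: 50.7
gripper_force: 73.9
```

step_arm([
  [[0,0,0.05],0,0.4],
  [[-0.08,0.045,0.09],0.002,0.4],
  [[-0.17,0.097,0.1],0.002,0.4],
  [[-0.26,0.149,0.1],0.002,0.4],
  [[-0.33,0.19,0.1],0.002,0.4],
])

```text
time: 17.7
position: [463.0, 97.6, 83.0]
orientation: [0.62, 0.784, 0.0, 0.0]
force: [-0.1, -0.3, -5.2]
gripper_width: 50.9
gripper_force: 74.7
```

step_arm([
  [[-0.035,0.02,0],0,0.4],
  [[-0.047,0.026,-0.02],0,0.4],
  [[-0.047,0.026,-0.05],0,0.4],
  [[-0.047,0.026,-0.08],0,0.4],
  [[-0.047,0.026,-0.11],0,0.4],
])

```text
time: 18.32
position: [442.8, 109.6, 26.4]
orientation: [0.62, 0.784, 0.0, 0.0]
force: [-0.3, -0.7, -3.4]
gripper_width: 50.7
gripper_force: 74.7
```

step_arm([
  [[0,0,-0.01],0,0.4],
  [[0,0,-0.018],0,0.4],
  [[0,0,-0.024],0,0.4],
  [[0,0,-0.027],0,0.4],
  [[0,0,-0.027],0,0.4],
])

```text
time: 18.95
position: [441.5, 109.9, 13.9]
orientation: [0.62, 0.784, 0.0, 0.0]
force: [-0.4, -0.8, -4.2]
gripper_width: 50.6
gripper_force: 74.5
```

step_arm([
  [[0,0,-0.001],0,0.4],
  [[0,0,-0.002],0,0.4],
  [[0,0,-0.003],0,0.4],
  [[0,0,-0.003],0,0.4],
  [[0,0,-0.003],0,0.4],
])

```text
time: 19.58
position: [441.5, 110.0, 13.3]
orientation: [0.62, 0.784, 0.0, 0.0]
force: [-4.5, -0.4, 25.9]
gripper_width: 51.1
gripper_force: 78.4
```

step_arm([
  [[0,0,0],0,0.7],
  [[0,0,0],0,0.85],
  [[0,0,0],0,0.95],
  [[0,0,0],0,1],
  [[0,0,0],0,1],
], grip_force=50)

```text
time: 20.2
position: [441.3, 109.9, 12.2]
orientation: [0.62, 0.784, -0.0, -0.0]
force: [0.7, -0.3, 0.4]
gripper_width: 85.0
gripper_force: 0.0
```

step_arm([
  [[0,0,0.03],0,1],
  [[0,0,0.08],0,1],
  [[0,0,0.14],0,1],
  [[0,-0.08,0.2],-0.02,1],
  [[0,-0.18,0.2],-0.05,1],
])

```text
time: 20.82
position: [442.5, 19.3, 114.1]
orientation: [0.736, 0.677, 0.001, 0.001]
force: [1.3, 0.4, -0.5]
gripper_width: 85.7
gripper_force: 0.0
```

step_arm([
  [[0.008,-0.07,0],-0.028,1],
  [[0.016,-0.14,0],-0.056,1],
  [[0.024,-0.21,0],-0.084,1],
  [[0.032,-0.27,0],-0.112,1],
  [[0.037,-0.311,0],-0.139,1],
])

```text
time: 21.45
position: [459.9, -136.9, 112.2]
orientation: [0.954, 0.301, 0.0, 0.0]
force: [-0.5, 0.7, 0.6]
gripper_width: 85.5
gripper_force: 0.0
```

step_arm([
  [[0,0,-0.02],-0.016,1],
  [[0,0,-0.07],-0.016,1],
  [[0,0,-0.12],-0.016,1],
  [[0,0,-0.17],-0.016,1],
  [[0,0,-0.188],-0.016,1],
])

```text
time: 22.08
position: [459.2, -135.3, 17.2]
orientation: [0.967, 0.255, -0.001, -0.001]
force: [0.4, -0.5, 0.0]
gripper_width: 85.2
gripper_force: 0.0
```

step_arm([
  [[0,0,0],0,1],
  [[0,0,0],0,0.7],
  [[0,0,0],0,0.55],
  [[0,0,0],0,0.4],
  [[0,0,0],0,0.4],
], grip_force=40)

```text
time: 22.7
position: [460.3, -135.8, 19.1]
orientation: [0.967, 0.255, 0.001, 0.0]
force: [-0.7, -0.3, 9.5]
gripper_width: 50.1
gripper_force: 40.9
```

step_arm([
  [[0,0,0],0,0.4],
  [[0,0,0],0,0.4],
  [[0,0,0],0,0.4],
  [[0,0,0.02],0,0.4],
  [[0,0,0.04],0,0.4],
])

```text
time: 23.32
position: [459.9, -135.6, 39.2]
orientation: [0.967, 0.255, 0.0, 0.0]
force: [0.1, -0.3, -1.6]
gripper_width: 49.9
gripper_force: 42.2
```

step_arm([
  [[0,0,0.05],0.02,0.4],
  [[0.07,0.055,0.09],0.045,0.4],
  [[0.15,0.116,0.1],0.07,0.4],
  [[0.23,0.178,0.1],0.095,0.4],
  [[0.3,0.232,0.1],0.118,0.4],
])

```text
time: 23.95
position: [611.3, -18.2, 89.4]
orientation: [0.807, 0.59, 0.0, 0.0]
force: [0.1, -0.1, -2.0]
gripper_width: 49.5
gripper_force: 42.4
```

step_arm([
  [[0.03,0.024,0],0.006,0.4],
  [[0.038,0.03,-0.02],0.006,0.4],
  [[0.038,0.03,-0.05],0.006,0.4],
  [[0.038,0.03,-0.08],0.006,0.4],
  [[0.038,0.03,-0.11],0.006,0.4],
])

```text
time: 24.58
position: [628.1, -5.1, 32.0]
orientation: [0.798, 0.603, -0.0, -0.0]
force: [-0.1, -0.2, -2.4]
gripper_width: 49.7
gripper_force: 42.4
```

step_arm([
  [[0,0,-0.01],0,0.4],
  [[0,0,-0.018],0,0.4],
  [[0,0,-0.024],0,0.4],
  [[0,0,-0.027],0,0.4],
  [[0,0,-0.027],0,0.4],
])

```text
time: 25.2
position: [629.0, -4.6, 19.9]
orientation: [0.797, 0.604, 0.0, 0.0]
force: [0.2, -0.1, -1.2]
gripper_width: 49.6
gripper_force: 42.3
```

step_arm([
  [[0,0,-0.001],0,0.4],
  [[0,0,-0.002],0,0.4],
  [[0,0,-0.003],0,0.4],
  [[0,0,-0.003],0,0.4],
  [[0,0,-0.003],0,0.4],
])

```text
time: 25.82
position: [629.0, -4.6, 19.1]
orientation: [0.797, 0.603, 0.0, 0.0]
force: [-4.1, -0.2, 12.8]
gripper_width: 49.5
gripper_force: 43.9
```

step_arm([
  [[0,0,0],0,0.7],
  [[0,0,0],0,0.85],
  [[0,0,0],0,0.95],
  [[0,0,0],0,1],
  [[0,0,0],0,1],
])

```text
time: 26.45
position: [628.9, -4.6, 18.2]
orientation: [0.797, 0.603, -0.0, -0.0]
force: [-0.1, 0.8, -0.0]
gripper_width: 85.4
gripper_force: 0.0
```

step_arm([
  [[0,0,0.03],0,1],
  [[0,0,0.08],0,1],
  [[0,0,0.14],0,1],
  [[0,0,0.2],0,1],
  [[0,0,0.26],0,1],
])

```text
time: 27.08
position: [628.9, -4.6, 150.4]
orientation: [0.797, 0.603, 0.0, 0.0]
force: [0.3, -0.8, -0.1]
gripper_width: 85.3
gripper_force: 0.0
```

step_arm([
  [[0.008,-0.1,0],0,1],
  [[0.016,-0.21,0],0,1],
  [[0.024,-0.32,0],0,1],
  [[0.032,-0.42,0],0,1],
  [[0.037,-0.473,0],0,1],
])

```text
time: 27.7
position: [647.3, -243.6, 149.3]
orientation: [0.798, 0.603, 0.0, 0.001]
force: [-0.4, 1.0, -0.2]
gripper_width: 85.6
gripper_force: 0.0
```

```bash
python3 - <<'E'
from h import *
a=vision.grab_frame("top")[150:350,200:530]; b=vision.grab_frame("side")[100:400,180:540]
a=cv2.resize(a,(495,300));b=cv2.resize(b,(360,300)); cv2.imwrite("pics/s2.png",np.vstack([a,np.pad(b,((0,0),(0,135),(0,0)))]))
print(manip.state()["position"])
E
```

```text
[ 647.44399574 -243.65717879  148.91445138]
```

View pics/s2.png

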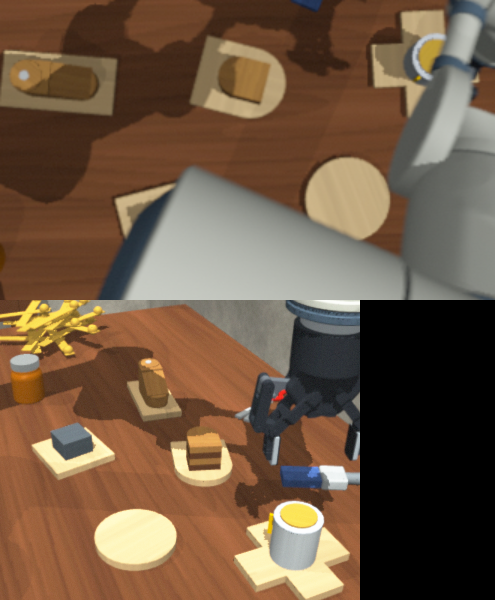

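Last, block and heel stand on their boards, and the gripper is over the tin on the cross. Now the tin goes to the round board.

step_arm([
  [[0,0,-0.06],0,1],
  [[0,0,-0.12],0,1],
  [[0,0,-0.18],0,1],
  [[0,0,-0.22],0,1],
  [[0,0,-0.238],0,1],
], grip_force=50)

```text
time: 28.42
position: [647.2, -240.3, 28.6]
orientation: [0.797, 0.604, -0.0, -0.0]
force: [0.4, 0.4, 0.4]
gripper_width: 85.5
gripper_force: 0.0
```

step_arm([
  [[0,0,0],0,1],
  [[0,0,0],0,0.75],
  [[0,0,0],0,0.6],
  [[0,0,0],0,0.4],
  [[0,0,0],0,0.4],
])

```text
time: 29.05
position: [647.8, -241.3, 30.6]
orientation: [0.797, 0.603, 0.0, 0.001]
force: [-2.5, 0.7, 5.9]
gripper_width: 58.8
gripper_force: 57.6
```

step_arm([
  [[0,0,0],0,0.4],
  [[0,0,0],0,0.4],
  [[0,0,0],0,0.4],
  [[0,0,0.02],0,0.4],
  [[0,0,0.05],0,0.4],
])

```text
time: 29.68
position: [647.3, -241.1, 55.2]
orientation: [0.797, 0.603, -0.0, -0.0]
force: [-0.4, -0.0, -1.1]
gripper_width: 59.1
gripper_force: 58.6
```

step_arm([
  [[0,0,0.05],0,0.4],
  [[-0.07,0.044,0.09],0,0.4],
  [[-0.16,0.1,0.1],0,0.4],
  [[-0.24,0.15,0.1],0,0.4],
  [[-0.31,0.194,0.1],0,0.4],
])

```text
time: 30.3
position: [491.2, -143.4, 105.5]
orientation: [0.797, 0.603, 0.0, 0.001]
force: [0.5, -0.4, -2.8]
gripper_width: 59.5
gripper_force: 59.1
```

step_arm([
  [[-0.035,0.022,0],0,0.4],
  [[-0.042,0.026,-0.02],0,0.4],
  [[-0.042,0.026,-0.05],0,0.4],
  [[-0.042,0.026,-0.08],0,0.4],
  [[-0.042,0.026,-0.115],0,0.4],
])

```text
time: 30.92
position: [472.8, -131.9, 46.3]
orientation: [0.797, 0.603, 0.0, 0.001]
force: [-0.8, -0.5, -2.0]
gripper_width: 59.1
gripper_force: 59.1
```

step_arm([
  [[0,0,-0.01],0,0.4],
  [[0,0,-0.02],0,0.4],
  [[0,0,-0.028],0,0.4],
  [[0,0,-0.031],0,0.4],
  [[0,0,-0.031],0,0.4],
])

```text
time: 31.55
position: [471.5, -131.1, 31.4]
orientation: [0.797, 0.603, 0.0, 0.0]
force: [0.3, 0.2, -1.1]
gripper_width: 59.0
gripper_force: 59.1
```

step_arm([
  [[0,0,-0.001],0,0.4],
  [[0,0,-0.002],0,0.4],
  [[0,0,-0.003],0,0.4],
  [[0,0,-0.003],0,0.4],
  [[0,0,-0.003],0,0.4],
])

```text
time: 32.17
position: [471.5, -131.1, 30.5]
orientation: [0.797, 0.603, 0.0, 0.0]
force: [-4.2, 0.6, 17.1]
gripper_width: 59.4
gripper_force: 61.8
```

step_arm([
  [[0,0,0],0,0.8],
  [[0,0,0],0,0.95],
  [[0,0,0],0,1],
  [[0,0,0],0,1],
  [[0,0,0],0,1],
])

```text
time: 32.8
position: [471.4, -131.0, 29.7]
orientation: [0.797, 0.603, -0.0, -0.0]
force: [0.4, 0.4, -0.8]
gripper_width: 85.1
gripper_force: 0.0
```

step_arm([
  [[0,0,0.03],0,1],
  [[0,0,0.08],0,1],
  [[0,0,0.16],0,1],
  [[0,0,0.24],0,1],
  [[0,-0.06,0.32],0,1],
])

```text
time: 33.42
position: [470.9, -160.1, 192.2]
orientation: [0.797, 0.604, 0.0, -0.0]
force: [0.5, -0.7, -0.1]
gripper_width: 85.9
gripper_force: 0.0
```

step_arm([
  [[-0.04,-0.1,0],0,1],
  [[-0.08,-0.2,0],0,1],
  [[-0.12,-0.3,0],0,1],
  [[-0.16,-0.4,0],0,1],
  [[-0.2,-0.5,0],0,1],
])

```text
time: 34.05
position: [370.4, -412.5, 191.0]
orientation: [0.797, 0.603, 0.0, 0.0]
force: [0.7, -0.6, -0.6]
gripper_width: 85.6
gripper_force: 0.0
```

step_arm([
  [[-0.06,-0.06,0],0,1],
  [[-0.12,-0.12,0],0,1],
  [[-0.2,-0.2,0],0,1],
  [[-0.2,-0.2,0],0,1],
  [[-0.2,-0.2,0],0,1],
])

```text
time: 34.67
position: [271.3, -510.7, 190.4]
orientation: [0.798, 0.603, 0.0, 0.0]
force: [0.4, 0.2, 0.0]
gripper_width: 85.4
gripper_force: 0.0
```

```bash
python3 - <<'E'
from h import *
im=vision.grab_frame("top"); cv2.imwrite("pics/top9.png",im); b=vision.grab_frame("side"); cv2.imwrite("pics/side9.png",b)
hsv=cv2.cvtColor(im,cv2.COLOR_BGR2HSV); H,S,V=cv2.split(hsv)
o=cv2.resize(im[140:345,190:530],None,fx=2.3,fy=2.3,interpolation=cv2.INTER_CUBIC)
def dr(c,col): cv2.polylines(o,[((c-[190,140]+.5)*2.3).astype(int).reshape(-1,1,2)],True,col,1)
M=lambda m:cv2.morphologyEx(m.astype(np.uint8)*255,cv2.MORPH_OPEN,np.ones((3,3),np.uint8))
f32=lambda a:a.astype(np.float32)
def t(n,m,b,z,circ=0):
    try:
        k=big(m,b); dr(k,(255,0,255)); print(n,cv2.minEnclosingCircle(f32(ray("top",k,z))) if circ else rect("top",k,z))
    except Exception as e: print(n,e)
br=M((S>125)&(H>13)&(H<22)&(V>120)); wh=M((S<60)&(V>150))
t("block 441.3,109.7,13.3",M((H>85)&(H<120)&(V>60)&(V<130)),(272,265,346,340),44)
t("tin 471.2,-131",wh,(398,240,470,315),78,1)
t("heel 631,3.3,74.3",br,(322,168,396,235),56)
t("last 635,244.5,83.6",br|wh,(192,170,285,240),50)
t("jar",wh,(155,300,215,350),85,1)
cv2.imwrite("pics/m9.png",o)
E
```

```text
block 441.3,109.7,13.3 ((442.302734375, 108.88900756835938), (49.74528121948242, 50.51652145385742), 13.807613372802734)
tin 471.2,-131 ((471.2334289550781, -129.46153259277344), 30.784626007080078)
heel 631,3.3,74.3 ((629.7675170898438, 3.6323394775390625), (59.650089263916016, 49.39191818237305), 74.32878875732422)
last 635,244.5,83.6 ((634.8760375976562, 243.17457580566406), (113.2872543334961, 43.56379699707031), 79.93936920166016)
jar ((406.68572998046875, 351.0212707519531), 28.77334213256836)
```

View pics/m9.png

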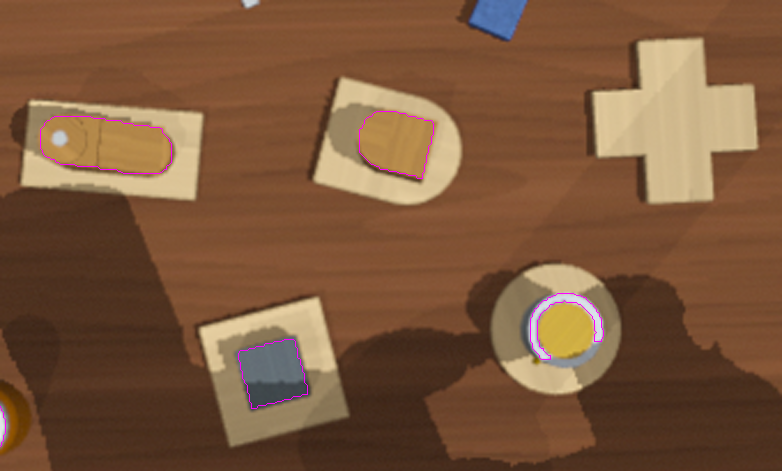

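View pics/side9.png

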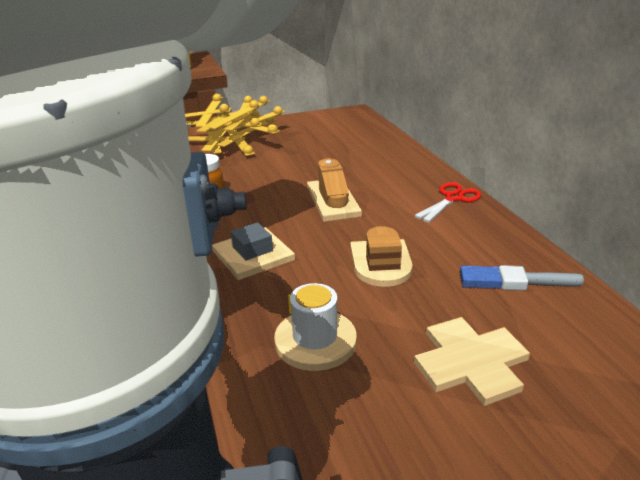

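All four things stand upright within about 2 mm of their board centres, the cross board is empty and the jar has not moved. I'm handing it in.

```bash
python3 -c "
from rig import manip; print(manip.sign_off())"
```

```text
the job is handed in; nothing more can be done
None
```

The job is handed in: tin, block, last and heel each stand upright on their own board, within about 3 mm of its middle in the final top view; the cross board is empty and the jar is where it was.

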